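# Snap the inspection torch into its charging cradle

### The job

Put the loose inspection torch into its charging cradle. Press it down sideways, tail towards the hooded contact block but still clear of the hood, until it has snapped fully home in both spring clips, then slide it gently along the clips until its tail rests against the contact, and let go. Do not force it, and leave the other things on the bench where they are.

Things in the scene. Friction and masses are not known exactly. Their poses are not given: they have to be found in the camera images.
- torch: Loose torch: dark cylinder, diameter 22 mm, 170 mm long, about 0.12 kg. Origin on its axis at mid-length; x axis runs along it to the flat tail (x = +85 mm). Head (x = -85 to -60 mm, beside a red ring) is hexagonal, 22 mm across flats. Roll does not matter. Best gripped across, 10 to 15 mm from the middle towards the tail: that is midway between the clips while pressing.
- torch_tail (a point): Centre of the torch's flat tail end, 85 mm from the torch's origin along its +x axis.
- cradle: Charging cradle, fixed on the bench: grey base plate 225 x 80 mm (x = -102.5 to +122.5 mm) on rubber feet, its top 24 mm above the bench, with two sprung columns that carry the clip rail. Origin on the bench under the middle between the clips; x runs along the cradle to the hooded contact block, z up. Rail, clips and contact block belong to the cradle.
- clip_seat (a point): Where the middle of the torch lies when fully home: on the clip axis, midway between the clips, 90 mm above the bench at rest; axes as the cradle; moves with the rail. The rail is a 14 mm wide bar whose top is 19 mm below this axis. It is soft: guided straight down on springs (about 450 N/m, slight preload, damped), it sinks up to 26 mm under load.
- clip_far (a point): Centre of the C-shaped steel clip nearer the contact block, on the clip axis, 45 mm from clip_seat along +x. Each clip is 12 mm wide along x and opens upwards: lips 8 mm above the axis with a 15.6 mm gap, flared lead-ins reaching 14 mm above the axis, about 33 mm apart. 78 mm between the clips are free for fingers.
- clip_near (a point): Centre of the other, equal clip, 45 mm from clip_seat along -x. The torch meets the lips with its axis 16 mm above the clip axis. Snapping into both takes roughly 8 to 15 N in all, so the rail sinks 15 to 26 mm first; then the force drops sharply, the rail springs back up and the torch sits in the saddles below the clips.
- contact_block: Black block with a hood at the +x end of the rail; moves with it; origin at clip_seat. The hood covers x = 75 to 99 mm, 29 mm wide inside, roof from 14 to 19 mm above the clip axis: the torch cannot be lowered there, it must slide the last 10 mm in under it. A push of more than 18 N harms it.
- contact_face (a point): Centre of the face inside the hood that the torch's tail must rest against: 85 mm from clip_seat along +x, on the clip axis. It gives by up to 1.5 mm under more than 6 N. Sliding the seated torch along the clips takes roughly 5 to 12 N.
- flux_jar: Bystander: round white jar with a green lid, 58 mm in diameter, 50 mm high; origin under its centre. Leave alone.
- tape_roll: Bystander: roll of masking tape lying flat, 86 mm in diameter, 24 mm high; origin under its centre. Leave alone.
- bead_jar: Bystander: small glass jar of beads with a cork, 46 mm in diameter, 64 mm high; origin under its centre. Leave alone.

How it is judged:
On the way:
1. the torch is snapped home in both clips, its tail towards the contact block and still more than 6 mm short of the contact (z of torch in the frame of clip_seat between -0.002 and 0.002 m and y of torch in the frame of clip_seat between -0.002 and 0.002 m and angle between the x axis of torch and the x axis of clip_seat, either way round below 0.04 rad and x of torch_tail in the frame of clip_seat between 0.045 and 0.079 m), for 0.2 s.
At the end, for the whole second after the job is handed in: The torch lies at rest, let go, in both clips: its middle within 2 mm of the clip axis in height and sideways, its axis within 0.04 rad of the clip axis, its tail within 2.5 mm of the contact face (z of torch in the frame of clip_seat between -0.002 and 0.002 m and y of torch in the frame of clip_seat between -0.002 and 0.002 m and angle between the x axis of torch and the x axis of clip_seat, either way round below 0.04 rad and x of torch_tail in the frame of clip_seat above 0.0825 m and linear speed of torch below 0.01 m/s); the robot touches nothing.
It fails at once if the torch is forced: it presses on the cradle (rail, clips or contact block) with more than 30 N (contact force between torch and cradle above 30 N).
It fails at once if the contact is rammed: the torch pushes on the contact block with more than 18 N (contact force between torch and contact_block above 18 N).
It fails at once if the flux jar is moved by more than 20 mm (distance of flux_jar from where it was at the start of the episode above 0.02 m).
It fails at once if the tape roll is moved by more than 20 mm (distance of tape_roll from where it was at the start of the episode above 0.02 m).
It fails at once if the bead jar is moved by more than 20 mm (distance of bead_jar from where it was at the start of the episode above 0.02 m).
It also fails if it takes over 58 s, if anything falls off the work surface, if the arm or the gripper's body presses on something with over 40 N, if the wrist force passes 120 N, or if a joint passes its speed limit or range.

### The arm

A 6-joint arm with a two-finger parallel gripper is mounted at the origin on a cart in front of the work surface, level with it; the furniture and walls round the work are solid. World frame = base frame: x ahead of the robot, y to its left, z up, the work surface at z = 0. Lengths are in m, angles in rad, forces in N, time in s.
With the tool pointing down it reaches from about 0.375 to 0.975 m from the base axis. Payload 3.8 kg.
Tool frame: the origin (TCP) lies between the finger pads; the fingertips stand 14 mm ahead of it and the grasp point (between the pads) lies 5 mm behind it; z points along the fingers, y is the direction in which the jaws open and shut (so a half turn about z gives the same grasp; the last joint's range is limited). The gripper opens to 88 mm and grips with 3 to 60 N. Pads are 18 mm wide; open, the fingers measure 123 mm over their backs; the gripper's body (75 mm by 187 mm) begins 45 mm behind the grasp point.
Start: joints at [1.311, 0.264, 1.604, -0, 1.274, -0.037], TCP at [0.149, 0.658, 0.253] pointing down, gripper open.
Joint ranges: [-2.63, 2.63], [-0.94, 2.18], [0.31, 2.57], [-1.31, 4.45], [0, 2.66], [-2.55, 2.55]. Speed limits (rad/s): [2.57, 2.57, 3.14, 3.14, 3.14, 3.14].

### API

Orientations are given as a rotation vector (axis times angle).
In Python, from rig import telemetry, imaging, robot gives the robot as it stands.
- The arm moves only by the tool move_arm, never from a script. Its argument "series" is a list of rows, each an object with "slide": the shift along the world's x, y, z in mm, a list of three; "spin": the turn about the world's z in units of 5 degrees (1.0 is 5 degrees). A call has 1 to 20 rows; each row is the pose to reach, as a shift and turn from the pose commanded when the call began; what a row does not reach only later rows make up. A row lasts 1/12 s, in which the tool goes at most 41.7 mm and 7.16 degrees, less where a joint would pass 70% of its speed; a pose out of reach is approached as far as the arm can. A call with a gripper value outside its range is refused whole. "claw" is the closure, from 0 (fully open) to 1 (shut), set as the call begins (left out, the last holds). The fingers move at their own pace and stop on an object; "force" is the grip in N (left out, the last holds). Time passes only in rows, so rows that repeat a pose let the fingers close. It gives the time, the measured TCP pose, the force and the opening at its end, in the units of the state.
- telemetry.get_obs(): the state, without advancing time (a new reading comes with each control period).
- imaging.read_camera(name): name is "scene" or "top"; returns (picture, depth): 400x640x3 uint8, red, green, blue; 400x640 float32, m along the optical axis (not along the pixel's ray), 0 where there is no reading.
- imaging.camera_model(name): a dict with "fx", "fy", "cx", "cy" (pixels), "cam_to_world" (4x4, takes a point from camera to world coordinates). Camera axes: x right, y up, looking along -z (the intrinsics and any distortion apply to the point x, -y, -z); pixel columns grow to the right and rows downward; lengths in m; the calibration is good to about 2 mm. A picture is of the moment at which its call begins. camera_model takes no time and is no camera call.
- robot.sign_off(): hands the job in, once; it reports no verdict.
The state is a dict: "clock": time; "joints": joint angles; "qvel": joint speeds; "effort": joint torques, N m; "position": TCP position; "eef_rot": TCP orientation; "wrist_force": force on the tool from outside, world axes, zero at the start; "moment": the same for the moment, N m; "opening": finger opening in m.
Only numpy, scipy, OpenCV 4.12 (cv2) and the standard library are available. Lean on these libraries where they do the work, as an engineer would, in place of code of your own. Each camera call takes 0.05 s, during which the arm holds its last target. There are 200 camera calls.

## Working session

There is one attempt and no reset: what is moved stays moved. The work goes in short steps, Python scripts to look and compute and a tool call to move; the robot and the scene stay as the last step left them, time stands still between calls to the robot, and variables do not carry over. Pictures are saved under pics/ and viewed, about 8 in all and at most 12, crops included, and the job is handed in when it is done.

Besides the shell and the picture viewer there is one more tool, called after "Emit:" by a JSON object that holds its "name" and its "arguments", one argument or row to a line. move_arm: Moves the arm, as the interface text tells. Its arguments: {"type":"object","properties":{"series":{"type":"array","items":{"type":"object","properties":{"slide":{"type":"array","items":{"type":"number"}},"spin":{"type":"number"}}}},"claw":{"type":"number"},"force":{"type":"number"}},"required":["series"]}

```bash
mkdir -p pics; cat > h.py <<'E'
import numpy as np, cv2
from rig import telemetry, imaging, robot
def grab(name,fn=None):
    p,d=imaging.read_camera(name); p=np.array(p);d=np.array(d)
    if fn: cv2.imwrite('pics/'+fn,p[:,:,::-1])
    return p,d,imaging.camera_model(name)
def cloud(d,m):
    v,u=np.mgrid[0:d.shape[0],0:d.shape[1]]
    P=np.stack([(u-m['cx'])/m['fx']*d,-(v-m['cy'])/m['fy']*d,-d],-1)
    T=np.array(m['cam_to_world']); return P@T[:3,:3].T+T[:3,3]
def ray(u,v,z,m):
    T=np.array(m['cam_to_world']); r=T[:3,:3]@np.array([(u-m['cx'])/m['fx'],-(v-m['cy'])/m['fy'],-1.]); o=T[:3,3]
    return o+r*(z-o[2])/r[2]
E
python3 - <<'E'
from h import *
for n in ('top','scene'):
    p,d,m=grab(n,n+'1.png'); print(n,{k:np.round(v,4).tolist() for k,v in m.items()})
    np.savez(n+'1.npz',p=p,d=d)
print(telemetry.get_obs())
E
```

```text
top {'fx': 382.7684, 'fy': 382.7684, 'cx': 322.924, 'cy': 204.792, 'cam_to_world': [[-0.0431, 0.9761, -0.2129, 0.387], [-0.9991, -0.0417, 0.0112, 0.0086], [0.002, 0.2132, 0.977, 0.9195], [0.0, 0.0, 0.0, 1.0]]}
scene {'fx': 369.0988, 'fy': 369.0988, 'cx': 320.6917, 'cy': 194.6818, 'cam_to_world': [[-0.7824, 0.2326, -0.5777, 0.0736], [-0.6224, -0.3255, 0.7119, 0.6127], [-0.0224, 0.9165, 0.3994, 0.4274], [0.0, 0.0, 0.0, 1.0]]}
{'clock': 0.1, 'joints': array([ 1.31110113e+00,  2.64640965e-01,  1.60520730e+00, -1.27061600e-05,
        1.27373258e+00, -3.69637986e-02]), 'qvel': array([-0.00075791, -0.00237061, -0.00204591,  0.0005064 ,  0.00108158,
        0.00068922]), 'effort': array([-1.27231910e-03, -5.03619182e+01, -3.58068001e+01,  7.30598602e-02,
        2.33580294e-02, -6.49015305e-05]), 'position': array([0.14899426, 0.65772385, 0.25155361]), 'eef_rot': array([-3.49105601e-01, -3.12185033e+00,  3.09129264e-03]), 'wrist_force': array([ 0.09417261, -0.26594638,  0.12344358]), 'moment': array([ 0.06850949,  0.01444386, -0.04796696]), 'opening': 0.08798508683750408}
```

View pics/top1.png

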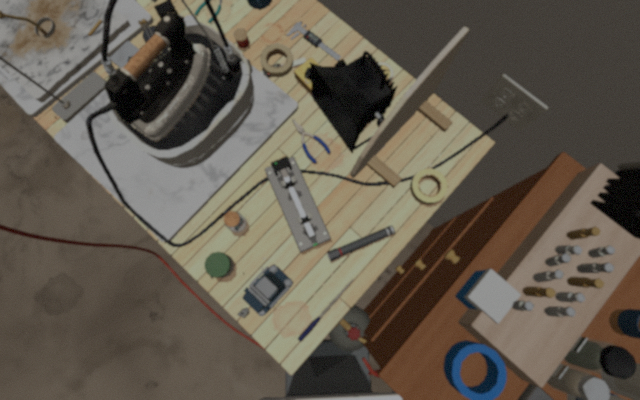

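View pics/scene1.png

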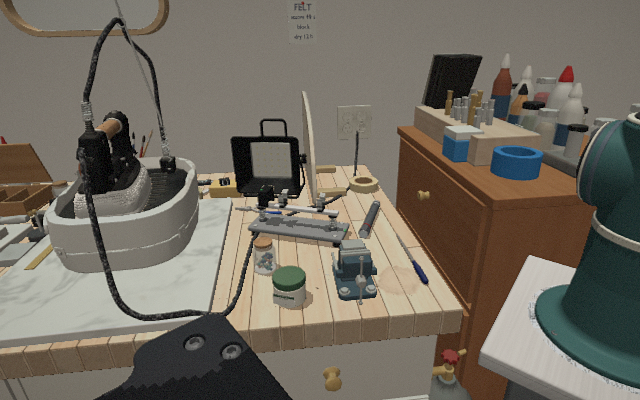

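```bash
python3 - <<'E'
from h import *
f=np.load('top1.npz');p,d=f['p'],f['d'];m=imaging.camera_model('top')
c=cv2.resize(p[140:275,245:425],None,fx=4.4,fy=4.4,interpolation=cv2.INTER_CUBIC);cv2.imwrite('pics/crop1.png',c[:,:,::-1])
X=cloud(d,m)
hsv=cv2.cvtColor(p,cv2.COLOR_RGB2HSV)
print('bench z',[np.round(X[v,u],3).tolist() for u,v in [(345,190),(240,210),(430,187),(218,265),(233,222),(282,162),(300,165)]])
# torch: points 8..30mm above bench near
R=np.zeros(d.shape,bool);R[222:268,322:402]=1
z=X[...,2];M=R&(z>0.010)&(z<0.04)&(hsv[...,2]<110)
q=X[M];print(M.sum(),q.min(0),q.max(0))
(r)=cv2.minAreaRect((q[:,:2]*1000).astype(np.float32));print('torch rect mm',r, np.percentile(q[:,2],[50,90,98]))
u,v=np.where(M)[1],np.where(M)[0];print('px',cv2.minAreaRect(np.stack([u,v],1).astype(np.float32)))
red=R&((hsv[...,0]<8)|(hsv[...,0]>172))&(hsv[...,1]>110)
print('red',red.sum(),X[red].mean(0) if red.any() else None)
# plate
R[:]=0;R[145:255,255:335]=1
M=R&(z>0.016)&(z<0.034);M=cv2.morphologyEx(M.astype(np.uint8),cv2.MORPH_OPEN,np.ones((3,3)))>0;q=X[M];r=cv2.minAreaRect((q[:,:2]*1000).astype(np.float32));print('plate',r,cv2.boxPoints(r).round(1).tolist(),np.median(q[:,2]))
M=R&(z>0.06);q=X[M];print('rail',M.sum(),cv2.minAreaRect((q[:,:2]*1000).astype(np.float32)),np.percentile(q[:,2],[5,50,95,99]))
M=R&(z>0.1);q=X[M];print('hood',M.sum(),q.mean(0),cv2.minAreaRect((q[:,:2]*1000).astype(np.float32)))
E
```

```text
bench z [[0.623, -0.058, -0.0], [0.583, 0.201, 0.002], [0.621, -0.269, 0.001], [0.448, 0.239, 0.054], [0.542, 0.204, 0.064], [0.666, 0.086, 0.106], [0.692, 0.051, 0.001]]
611 [ 0.45094964 -0.16729213  0.01059056] [0.52431163 0.00439205 0.02689792]
torch rect mm ((502.7558898925781, -81.04988098144531), (51.25445556640625, 165.9722900390625), 21.362436294555664) [0.02104194 0.02380894 0.02490052]
px ((357.8350830078125, 236.62890625), (22.337617874145508, 69.85581970214844), 66.03751373291016)
red 9 [ 0.46882684 -0.03746958  0.0217447 ]
plate ((603.5394287109375, 67.28298950195312), (325.544677734375, 79.96598815917969), 21.583316802978516) [[437.5, 44.599998474121094], [466.8999938964844, -29.799999237060547], [769.5999755859375, 90.0], [740.2000122070312, 164.3000030517578]] 0.024801062840209165
rail 865 ((534.17431640625, 42.27469253540039), (299.1190185546875, 40.79352951049805), 20.650815963745117) [0.06801941 0.07559116 0.11119968 0.91946191]
hood 301 [0.60619052 0.07218621 0.22007258] ((534.17431640625, 42.27469253540039), (299.1190185546875, 40.79352951049805), 20.650815963745117)
```

View pics/crop1.png

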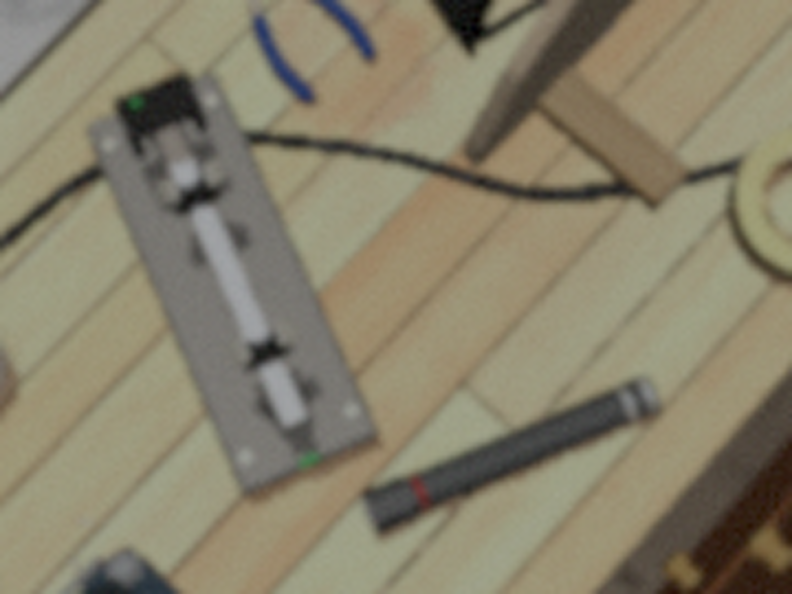

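```bash
cat > fit.py <<'E'
from h import *
def line(q):
    l=cv2.fitLine((q[:,:2]*1000).astype(np.float32),cv2.DIST_HUBER,0,.01,.01).ravel();return l
E
python3 - <<'E'
from fit import *
f=np.load('top1.npz');p,d=f['p'],f['d'];m=imaging.camera_model('top')
X=cloud(d,m);z=X[...,2];hsv=cv2.cvtColor(p,cv2.COLOR_RGB2HSV)
B=lambda u0,v0,u1,v1:cv2.rectangle(np.zeros(d.shape,np.uint8),(u0,v0),(u1,v1),1,-1)>0
# torch
M=B(325,222,400,265)&(d>.1)&(z>.014)&(z<.03)
M=M&(cv2.connectedComponentsWithStats(M.astype(np.uint8))[1]==cv2.connectedComponents(M.astype(np.uint8))[1][236,360])
q=X[M];l=line(q);t=l[:2];s=(q[:,:2]*1000-l[2:])@t;n=(q[:,:2]*1000-l[2:])@[-t[1],t[0]]
print('torch line',l,'s',np.percentile(s,[0,1,99,100]),'n',np.percentile(n,[1,99]),'z',np.percentile(q[:,2],[50,95]))
for a in (.5,99.5): print(l[2:]+t*np.percentile(s,a))
# by rays: dark pixel mask, ends
g=cv2.cvtColor(p,cv2.COLOR_RGB2GRAY)
# cradle plate
M=(B(258,148,335,255)&(d>.1)&(z>.018)&(z<.031)).astype(np.uint8)
lab=cv2.connectedComponentsWithStats(cv2.morphologyEx(M,cv2.MORPH_OPEN,np.ones((2,2))));k=1+np.argmax(lab[2][1:,4]);M=lab[1]==k
q=X[M];r=cv2.minAreaRect((q[:,:2]*1000).astype(np.float32));print('plate',r,np.round(cv2.boxPoints(r),1).tolist())
# white rail
M=B(275,175,322,242)&(d>.1)&(z>.06)&(z<.08)
q=X[M];l=line(q);t=l[:2];s=(q[:,:2]*1000-l[2:])@t;print('rail',l,np.degrees(np.arctan2(t[1],t[0])),s.min(),s.max(),np.median(q[:,2]))
# high points (clip flares and hood)
M=B(258,148,330,250)&(d>.1)&(z>.088)&(z<.13);q=X[M]*1000
o=l[2:];S=(q[:,:2]-o)@t;N=(q[:,:2]-o)@[-t[1],t[0]]
i=np.argsort(S)
print(np.round(np.c_[S,N,q[:,2]][i],0)[::3].astype(int).tolist())
E
```

```text
Traceback (most recent call last):
  File "fit.py", line 3, in line
    l=cv2.fitLine((q[:,:2]*1000).astype(np.float32),cv2.DIST_HUBER,0,.01,.01).ravel();return l
      ~~~~~~~~~~~^^^^^^^^^^^^^^^^^^^^^^^^^^^^^^^^^^^^^^^^^^^^^^^^^^^^^^^^^^^^
cv2.error: OpenCV(4.12.0) /io/opencv/modules/imgproc/src/linefit.cpp:50: error: (-215:Assertion failed) count > 0 in function 'fitLine2D_wods'
```

```bash
cat > m1.py <<'E'
from fit import *
f=np.load('top1.npz');p,d=f['p'],f['d'];m=imaging.camera_model('top')
X=cloud(d,m);z=X[...,2]
B=lambda u0,v0,u1,v1:cv2.rectangle(np.zeros(d.shape,np.uint8),(u0,v0),(u1,v1),1,-1)>0
def big(M):
    c=cv2.connectedComponentsWithStats(M.astype(np.uint8));return c[1]==1+np.argmax(c[2][1:,4])
def proj(q,l):
    t=l[:2];return (q[:,:2]*1000-l[2:])@t,(q[:,:2]*1000-l[2:])@[-t[1],t[0]]
M=big(B(325,222,400,265)&(d>.1)&(z>.012)&(z<.03))
q=X[M];l=line(q);s,n=proj(q,l)
print('torch',M.sum(),l,'s',np.percentile(s,[0,1,99,100]),'n',np.percentile(n,[1,99]),'z',np.percentile(q[:,2],[50,95]))
for a in (.5,99.5): print(l[2:]+l[:2]*np.percentile(s,a))
M=big(cv2.morphologyEx((B(258,148,335,255)&(d>.1)&(z>.018)&(z<.031)).astype(np.uint8),cv2.MORPH_OPEN,np.ones((2,2))))
r=cv2.minAreaRect((X[M][:,:2]*1000).astype(np.float32));print('plate',r,np.round(cv2.boxPoints(r),1).tolist())
M=B(275,175,322,242)&(d>.1)&(z>.06)&(z<.08)
q=X[M];l=line(q);s,n=proj(q,l);t=l[:2];print('rail',l,np.degrees(np.arctan2(t[1],t[0])),s.min(),s.max(),np.median(q[:,2]))
M=B(258,148,330,250)&(d>.1)&(z>.085)&(z<.13);q=X[M];S,N=proj(q,l)
i=np.argsort(S);print(np.round(np.c_[S,N,q[:,2]*1000][i],0)[::2].astype(int).tolist())
E
python3 m1.py
```

```text
torch 659 [ 3.5620674e-01 -9.3440717e-01  4.8879559e+02 -8.5484009e+01] s [-83.62422221 -81.70751412  83.29457028  85.47613596] n [-10.18036891  11.48890455] z [0.02083767 0.02435632]
[459.33583686  -8.20470924]
[ 518.9560852 -164.6014889]
plate ((545.4246826171875, 42.03448486328125), (319.03973388671875, 81.5628662109375), 21.711124420166016) [[382.1000061035156, 20.899999618530273], [412.29998779296875, -54.900001525878906], [708.7000122070312, 63.20000076293945], [678.5, 138.89999389648438]]
rail [9.2875469e-01 3.7069497e-01 5.7257404e+02 5.5201485e+01] 21.758484 -74.8640187599126 87.1927292081843 0.07053310076510666
[[-41, -17, 103], [-41, 12, 94], [-40, 16, 103], [-40, -15, 101], [-40, -11, 100], [-39, 13, 100], [-38, -9, 98], [-38, -16, 105], [-37, -12, 98], [-37, 10, 97], [-37, 12, 99], [-36, 14, 102], [-36, -12, 101], [-35, -15, 105], [-35, -10, 100], [-34, 13, 102], [-34, -13, 100], [-33, -8, 98], [-33, -16, 103], [-33, 10, 100], [-32, 12, 103], [-32, -9, 101], [-31, -17, 103], [-31, 9, 101], [-30, -15, 104], [-30, 11, 100], [-29, 13, 101], [49, 12, 93], [49, 13, 102], [50,
[... 1244 characters left out ...]
, 108], [98, 3, 111], [98, -6, 106], [98, -20, 109], [98, 6, 106], [98, 13, 107], [99, -2, 109], [99, -18, 109], [99, -6, 109], [99, 5, 109], [100, -11, 108], [100, 12, 109], [100, 10, 106], [101, 7, 108], [101, -7, 110], [101, -19, 109], [101, -2, 108], [102, 16, 109], [102, 0, 108], [102, 14, 105], [103, 12, 108], [103, -17, 107], [103, -15, 108], [103, -20, 108], [104, -8, 108], [104, 4, 109], [104, -13, 109], [104, -11, 111], [104, 1, 111], [105, 11, 108], [105, -16, 108], [106, 6, 106], [106, 10, 111], [106, -14, 109], [106, 8, 107], [106, -7, 109], [107, 3, 106], [107, 5, 109], [107, 0, 109], [107, 17, 108], [108, 7, 109], [108, -10, 109], [108, -5, 107], [109, 14, 108], [109, 2, 106]]
```

```bash
python3 - <<'E'
from h import *
for n in('top','scene'):
    f=np.load(n+'1.npz');d=f['d'];X=cloud(d,imaging.camera_model(n));X=X[d>.1]
    for nm,c,h in(('pick',(.494,-.098),.03),('place',(.582,.059),.115)):
        r=np.hypot(X[:,0]-c[0],X[:,1]-c[1]);k=(r<.16)&(X[:,2]>h);q=X[k]
        if k.any():print(n,nm,k.sum(),'nearest',np.round(q[np.argsort(r[k])[:3]],3).tolist(),'max z',q[:,2].max(), np.round(q[np.argmax(q[:,2])],3))
    a=np.array([.149,.658]);b=np.array([.494,-.098]);u=(b-a)/np.linalg.norm(b-a)
    e=X[:,:2]-a;s=e@u;k=(abs(e@[-u[1],u[0]])<.12)&(s>.1)&(s<.9);print(n,'path maxz',X[k,2].max() if k.any() else None)
E
```

```text
top pick 256 nearest [[0.506, 0.022, 0.069], [0.504, 0.024, 0.068], [0.506, 0.024, 0.071]] max z 0.10700433975518109 [0.547 0.03  0.107]
top path maxz 0.10700433975518109
scene pick 365 nearest [[0.505, 0.022, 0.067], [0.505, 0.023, 0.069], [0.508, 0.022, 0.071]] max z 0.10494508935757696 [0.549 0.026 0.105]
scene path maxz 0.10494508935757696
```

Emit:
{"name": "move_arm", "arguments": {
  "series": [
    {"slide": [35, -76, 0], "spin": -1.5},
    {"slide": [70, -151, 0], "spin": -3},
    {"slide": [70, -151, 0], "spin": -3},
    {"slide": [70, -151, 0], "spin": -3}
  ],
  "claw": 0.4,
  "force": 50
}}

```text
clock: 0.43
position: [0.2192, 0.5054, 0.2517]
eef_rot: [-0.753, -3.05, 0.002]
wrist_force: [0.6, 0.0, 0.7]
opening: 0.0637
```

Emit:
{"name": "move_arm", "arguments": {
  "series": [
    {"slide": [274, -603, 0], "spin": -8.28},
    {"slide": [274, -603, 0], "spin": -8.28},
    {"slide": [274, -603, 0], "spin": -8.28},
    {"slide": [274, -603, 0], "spin": -8.28},
    {"slide": [274, -603, 0], "spin": -8.28},
    {"slide": [274, -603, 0], "spin": -8.28},
    {"slide": [274, -603, 0], "spin": -8.28},
    {"slide": [274, -603, 0], "spin": -8.28},
    {"slide": [274, -603, 0], "spin": -8.28},
    {"slide": [274, -603, 0], "spin": -8.28},
    {"slide": [274, -603, 0], "spin": -8.28},
    {"slide": [274, -603, 0], "spin": -8.28},
    {"slide": [274, -603, 0], "spin": -8.28},
    {"slide": [274, -603, 0], "spin": -8.28},
    {"slide": [274, -603, 0], "spin": -8.28},
    {"slide": [274, -603, 0], "spin": -8.28},
    {"slide": [274, -603, 0], "spin": -8.28},
    {"slide": [274, -603, 0], "spin": -8.28},
    {"slide": [274, -603, 0], "spin": -8.28},
    {"slide": [274, -603, 0], "spin": -8.28}
  ]
}}

```text
clock: 2.1
position: [0.4924, -0.0945, 0.2523]
eef_rot: [-1.781, -2.586, -0.0]
wrist_force: [0.4, 0.5, 0.7]
opening: 0.053
```

Emit:
{"name": "move_arm", "arguments": {
  "series": [
    {"slide": [0, 0, -40]},
    {"slide": [0, 0, -80]},
    {"slide": [0, 0, -120]},
    {"slide": [0, 0, -160]},
    {"slide": [0, 0, -180]},
    {"slide": [0, 0, -190]},
    {"slide": [0, 0, -190]}
  ]
}}

```text
$.series[0]: bad value
```

```bash
python3 - <<'E'
from h import *
p,d,m=grab('scene','s2.png')
c=cv2.resize(p[180:300,230:450],None,fx=3.5,fy=3.5);cv2.imwrite('pics/s2c.png',c[:,:,::-1])
o=telemetry.get_obs();print(o['position'],o['eef_rot'],o['wrist_force'],o['opening'],o['clock'])
E
```

```text
[ 0.49251194 -0.09434205  0.25247373] [-1.78065485e+00 -2.58729687e+00 -7.21267890e-05] [0.07108489 0.64797612 0.04292449] 0.05267135599457671 2.15
```

View pics/s2c.png

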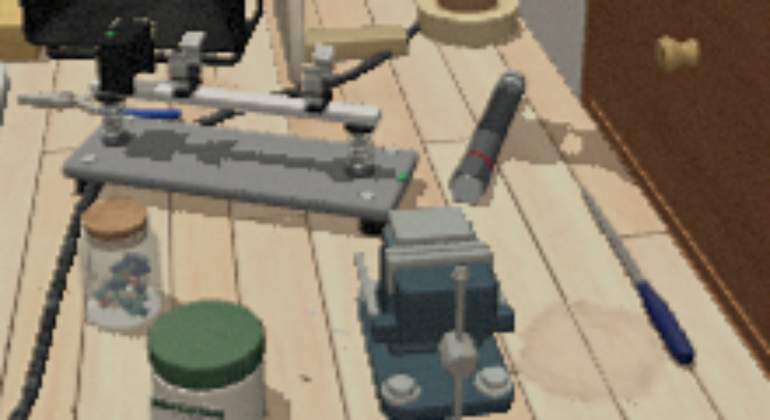

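Emit:
{"name": "move_arm", "arguments": {
  "series": [
    {"slide": [1, -2, -40], "spin": 0},
    {"slide": [1, -2, -80], "spin": 0},
    {"slide": [1, -2, -120], "spin": 0},
    {"slide": [1, -2, -155], "spin": 0},
    {"slide": [1, -2, -185], "spin": 0},
    {"slide": [1, -2, -205], "spin": 0},
    {"slide": [1, -2, -205], "spin": 0},
    {"slide": [1, -2, -205], "spin": 0}
  ]
}}

```text
clock: 2.82
position: [0.4929, -0.0963, 0.047]
eef_rot: [-1.779, -2.586, 0.002]
wrist_force: [0.4, -0.5, 1.6]
opening: 0.0531
```

```bash
python3 - <<'E'
from h import *
p,d,m=grab('scene','s3.png')
c=cv2.resize(p[150:270,300:450],None,fx=4,fy=4);cv2.imwrite('pics/s3c.png',c[:,:,::-1])
o=telemetry.get_obs();print(o['position'],o['eef_rot'],o['wrist_force'],o['opening'],o['clock'])
E
```

```text
[ 0.49453515 -0.09684022  0.04852622] [1.78081709e+00 2.58745860e+00 4.10046138e-04] [ 0.63637207 -0.1699474   0.69087517] 0.05274954413152692 2.8667
```

View pics/s3c.png

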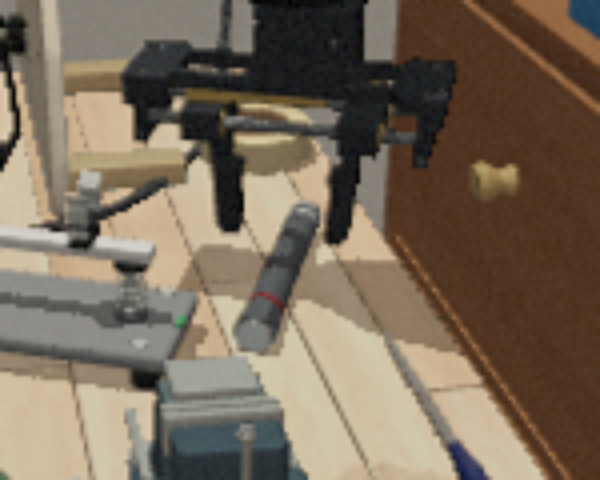

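Fingers (crop (230,215) and (338,230)) straddle the torch axis; the cabinet and vise are clear. Lower and grip.

Emit:
{"name": "move_arm", "arguments": {
  "series": [
    {"slide": [0, 0, -12], "spin": 0},
    {"slide": [0, 0, -22], "spin": 0},
    {"slide": [0, 0, -30], "spin": 0},
    {"slide": [0, 0, -30], "spin": 0},
    {"slide": [0, 0, -30], "spin": 0}
  ]
}}

```text
clock: 3.28
position: [0.4935, -0.0976, 0.0171]
eef_rot: [-1.783, -2.585, 0.001]
wrist_force: [-0.5, -0.4, 0.1]
opening: 0.0531
```

Emit:
{"name": "move_arm", "arguments": {
  "series": [
    {"slide": [0, 0, 0], "spin": 0},
    {"slide": [0, 0, 0], "spin": 0},
    {"slide": [0, 0, 0], "spin": 0},
    {"slide": [0, 0, 0], "spin": 0},
    {"slide": [0, 0, 0], "spin": 0},
    {"slide": [0, 0, 0], "spin": 0},
    {"slide": [0, 0, 0], "spin": 0},
    {"slide": [0, 0, 0], "spin": 0}
  ],
  "claw": 1,
  "force": 50
}}

```text
clock: 3.95
position: [0.4943, -0.0978, 0.018]
eef_rot: [1.783, 2.586, -0.0]
wrist_force: [-0.2, -1.1, 2.2]
opening: 0.0207
```

Emit:
{"name": "move_arm", "arguments": {
  "series": [
    {"slide": [0, 0, 20], "spin": 0},
    {"slide": [0, 0, 55], "spin": 0},
    {"slide": [0, 0, 95], "spin": 0},
    {"slide": [0, 0, 135], "spin": 0},
    {"slide": [0, 0, 160], "spin": 0},
    {"slide": [0, 0, 170], "spin": 0},
    {"slide": [0, 0, 170], "spin": 0},
    {"slide": [0, 0, 170], "spin": 0}
  ]
}}

```text
clock: 4.62
position: [0.4936, -0.0975, 0.1867]
eef_rot: [-1.783, -2.586, 0.0]
wrist_force: [1.0, 1.0, -2.2]
opening: 0.0209
```

Emit:
{"name": "move_arm", "arguments": {
  "series": [
    {"slide": [10, 18, 0], "spin": 1.3},
    {"slide": [20, 36, 0], "spin": 2.6},
    {"slide": [30, 54, 0], "spin": 3.9},
    {"slide": [40, 72, 0], "spin": 5.2},
    {"slide": [50, 90, 0], "spin": 6.5},
    {"slide": [60, 108, 0], "spin": 7.8},
    {"slide": [70, 126, 0], "spin": 9.1},
    {"slide": [80, 144, 0], "spin": 10.4},
    {"slide": [87, 156, 0], "spin": 11.7},
    {"slide": [87, 156, 0], "spin": 13},
    {"slide": [87, 156, 0], "spin": 14.3},
    {"slide": [87, 156, 0], "spin": 15.6},
    {"slide": [87, 156, 0], "spin": 16.9},
    {"slide": [87, 156, 0], "spin": 17.7},
    {"slide": [87, 156, 0], "spin": 18.16},
    {"slide": [87, 156, -15], "spin": 18.16},
    {"slide": [87, 156, -27], "spin": 18.16},
    {"slide": [87, 156, -27], "spin": 18.16},
    {"slide": [87, 156, -27], "spin": 18.16}
  ]
}}

```text
clock: 6.2
position: [0.5787, 0.0582, 0.1571]
eef_rot: [0.588, -3.079, -0.001]
wrist_force: [0.4, 0.2, -1.5]
opening: 0.0206
```

```bash
cat > look.py <<'E'
import sys
from fit import *
n=sys.argv[1]
p,d,m=grab('top','t%s.png'%n);np.savez('t%s.npz'%n,p=p,d=d)
p2,d2,m2=grab('scene');np.savez('sc%s.npz'%n,p=p2,d=d2)
a=cv2.resize(p[145:255,250:340],None,fx=4.5,fy=4.5);b=cv2.resize(p2[170:255,230:360],None,fx=3,fy=3)
h=max(a.shape[0],b.shape[0]);c=np.zeros((h,a.shape[1]+b.shape[1],3),np.uint8);c[:a.shape[0],:a.shape[1]]=a;c[:b.shape[0],a.shape[1]:]=b
cv2.imwrite('pics/c%s.png'%n,c[:,:,::-1])
o=telemetry.get_obs();print(*(np.round(o[k],4) for k in('position','eef_rot','wrist_force','opening','clock')))
E
python3 look.py 4
```

```text
[0.5806 0.0583 0.1597] [ 5.891e-01 -3.084e+00 -4.000e-04] [0.0865 0.4298 0.3175] 0.021 6.3
```

View pics/c4.png

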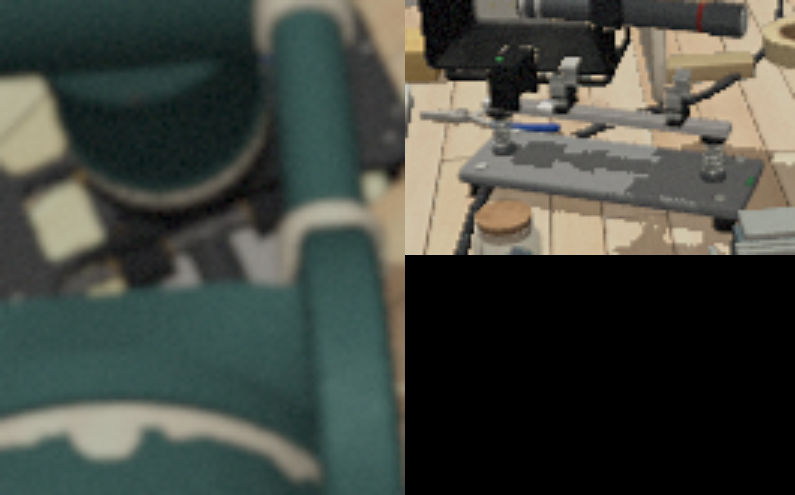

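Top view is blocked by the arm; the scene view shows the torch level above the cradle with the tail (left) short of the hood. Measure torch against clips in that one camera.

```bash
cat > m2.py <<'E'
import sys
from fit import *
f=np.load(sys.argv[1]);p,d=f['p'],f['d'];zt=float(sys.argv[2]);m=imaging.camera_model('scene')
X=cloud(d,m);P=X[d>.1].reshape(-1,3)*1000;g=cv2.cvtColor(p,cv2.COLOR_RGB2GRAY)[d>.1].ravel()
o=np.array([582.1,59.,90.]);t=np.array([.9288,.3707]);n=np.array([-t[1],t[0]])
Q=np.c_[(P[:,:2]-o[:2])@t,(P[:,:2]-o[:2])@n,P[:,2]-90]
k=(abs(Q[:,1])<25)&(abs(Q[:,0])<120)
T=Q[k&(Q[:,2]>zt-20)&(Q[:,2]<zt+16)&(abs(Q[:,1])<16)&(abs(Q[:,0])<115)]
print('torch n',len(T),'x',np.percentile(T[:,0],[.5,1,99,99.5]))
for a,b in((-115,-80),(-80,-55),(-55,-25),(25,45),(45,60),(60,75),(75,90)):
    q=T[(T[:,0]>a)&(T[:,0]<b)]
    if len(q)>8:
        A=np.c_[2*q[:,1:],np.ones(len(q))];s=np.linalg.lstsq(A,(q[:,1:]**2).sum(1),rcond=None)[0]
        print(a,b,len(q),'y max/min',np.percentile(q[:,1],[3,97]).round(1),'z',np.percentile(q[:,2],[3,97]).round(1),'circ',s[:2].round(1),np.sqrt(s[2]+s[0]**2+s[1]**2).round(1))
R=Q[k&(Q[:,2]>-24)&(Q[:,2]<-15)&(abs(Q[:,1])<12)]
print('rail',len(R),'x',np.percentile(R[:,0],[1,99]),'y',np.percentile(R[:,1],[3,97]),'z',np.median(R[:,2]),np.percentile(R[:,2],90))
for c in(-45,45):
    C=Q[k&(abs(Q[:,0]-c)<10)&(Q[:,2]>2)&(Q[:,2]<min(18,zt-14))]
    if len(C):print('clip',c,len(C),'x',np.percentile(C[:,0],[3,97]).round(1),'y',np.percentile(C[:,1],[2,98]).round(1),'z',np.percentile(C[:,2],[98]).round(1))
H=Q[k&(Q[:,0]>68)&(Q[:,2]>5)&(Q[:,2]<22)&(Q[:,2]<zt-14)]
if len(H):print('hood',np.percentile(H[:,0],[1,99]),np.percentile(H[:,1],[1,99]),np.percentile(H[:,2],97))
E
python3 m2.py sc4.npz 63; python3 m2.py scene1.npz 63
```

```text
torch n 703 x [-97.51784688 -97.298969    70.12083352  70.96534162]
-115 -80 112 y max/min [-5.9 12.2] z [53.5 74.2] circ [ 0.9 63.8] 9.7
-80 -55 123 y max/min [-5.1 11.4] z [53.6 73.8] circ [-0.3 63.4] 10.1
-55 -25 140 y max/min [-1.4 10.7] z [54.9 73.6] circ [ 0.2 63.4] 9.6
25 45 85 y max/min [-1.3 11.3] z [54.8 73.8] circ [ 1.1 63.7] 9.4
45 60 63 y max/min [-0.8 12.4] z [56.4 73.3] circ [ 1.6 63.6] 9.1
60 75 52 y max/min [ 0.5 11.8] z [54.4 74.1] circ [ 1.3 63.7] 9.5
rail 301 x [-85.20092197 108.76502116] y [-8.26473749 10.26762327] z -19.82610827515721 -18.01431943551887
clip -45 59 x [-52.  -39.8] y [-19.7  15.5] z [14.2]
clip 45 56 x [37.7 49.7] y [-19.   16.4] z [14.6]
hood [73.50698555 97.35933042] [-22.40484351  19.0374551 ] 19.46514770927236Traceback (most recent call last):
  File "m2.py", line 9, in <module>
    print('torch n',len(T),'x',np.percentile(T[:,0],[.5,1,99,99.5]))
                               ~~~~~~~~~~~~~^^^^^^^^^^^^^^^^^^^^^^^
    return _quantile_unchecked(
        a, q, axis, out, overwrite_input, method, keepdims, weights)
    return _ureduce(a,
                    func=_quantile_ureduce_func,
    ...<5 lines>...
                    overwrite_input=overwrite_input,
                    method=method)
    r = func(a, **kwargs)
    result = _quantile(arr,
                       quantiles=q,
    ...<2 lines>...
                       out=out,
                       weights=wgt)
    slices_having_nans = np.isnan(arr[-1, ...])
                                  ~~~^^^^^^^^^
IndexError: index -1 is out of bounds for axis 0 with size 0
```

Emit:
{"name": "move_arm", "arguments": {
  "series": [
    {"slide": [-1, -2.6, -10], "spin": 0},
    {"slide": [-1, -2.6, -22], "spin": 0},
    {"slide": [-1, -2.6, -32], "spin": 0},
    {"slide": [-1, -2.6, -39], "spin": 0},
    {"slide": [-1, -2.6, -43], "spin": 0},
    {"slide": [-1, -2.6, -43], "spin": 0},
    {"slide": [-1, -2.6, -43], "spin": 0},
    {"slide": [-1, -2.6, -43], "spin": 0}
  ]
}}

```text
clock: 6.97
position: [0.5805, 0.0558, 0.1181]
eef_rot: [-0.59, 3.085, -0.0]
wrist_force: [0.4, 0.2, -1.1]
opening: 0.0208
```

```bash
python3 look.py 5; python3 m2.py sc5.npz 21
```

```text
[0.5807 0.0557 0.1184] [-5.8940e-01  3.0845e+00 -3.0000e-04] [ 0.5549  0.1469 -0.7753] 0.0207 7.0667
torch n 833 x [-97.31436524 -97.21309979  94.22100766  95.30687098]
-115 -80 112 y max/min [-11.6   9. ] z [12.4 33.5] circ [-2.8 22.9] 10.3
-80 -55 118 y max/min [-6.6  8.7] z [13.8 33.5] circ [-2.9 23. ] 10.2
-55 -25 175 y max/min [-12.6  12.5] z [ 2.1 33.4] circ [-2.8 16.1] 14.5
25 45 103 y max/min [-12.3  12.5] z [ 3.2 33.5] circ [-3.7 16.8] 14.7
45 60 77 y max/min [-12.4  13.9] z [ 3.1 33.8] circ [-3.6 17.4] 14.6
60 75 60 y max/min [-7.9 15.4] z [ 4.2 33.9] circ [-2.1 17.3] 14.0
75 90 45 y max/min [-13.5  15.9] z [ 1.7 19.5] circ [1.4 8.3] 13.9
rail 305 x [-84.84834692 107.85302603] y [-8.96142359 10.70380203] z -19.93962758893022 -17.679150866842665
clip -45 25 x [-52.  -39.6] y [-13.5  11.9] z [6.6]
clip 45 21 x [38.8 49.6] y [-14.5  13.4] z [6.8]
hood [74.58888658 97.02441786] [12.47891623 18.20916873] 6.583003650810959
```

View pics/c5.png

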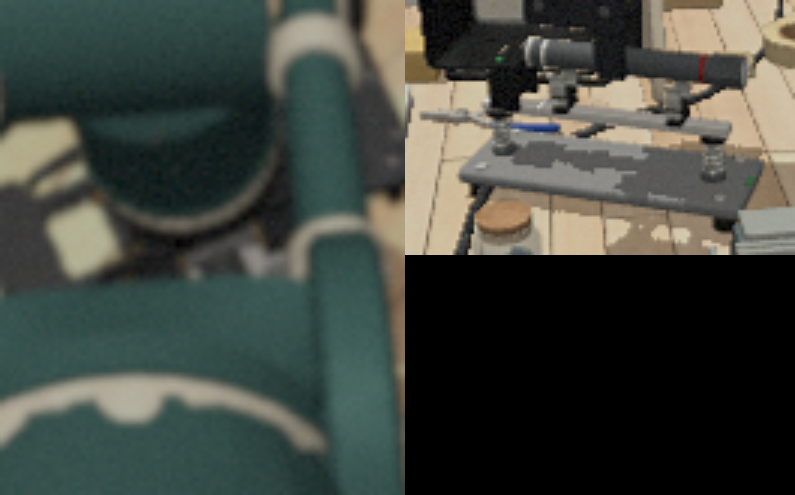

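Emit:
{"name": "move_arm", "arguments": {
  "series": [
    {"slide": [-2, -0.6, 0], "spin": 0},
    {"slide": [-2, -0.6, -2], "spin": 0},
    {"slide": [-2, -0.6, -4], "spin": 0},
    {"slide": [-2, -0.6, -6], "spin": 0},
    {"slide": [-2, -0.6, -8], "spin": 0},
    {"slide": [-2, -0.6, -10], "spin": 0},
    {"slide": [-2, -0.6, -12], "spin": 0},
    {"slide": [-2, -0.6, -12], "spin": 0},
    {"slide": [-2, -0.6, -12], "spin": 0}
  ]
}}

```text
clock: 7.82
position: [0.5781, 0.0553, 0.1057]
eef_rot: [0.589, -3.086, -0.0]
wrist_force: [-0.8, 2.0, 1.4]
opening: 0.0206
```

Emit:
{"name": "move_arm", "arguments": {
  "series": [
    {"slide": [0, 0, -1], "spin": 0},
    {"slide": [0, 0, -2], "spin": 0},
    {"slide": [0, 0, -3], "spin": 0},
    {"slide": [0, 0, -4], "spin": 0},
    {"slide": [0, 0, -5], "spin": 0},
    {"slide": [0, 0, -5], "spin": 0},
    {"slide": [0, 0, -5], "spin": 0}
  ]
}}

```text
clock: 8.4
position: [0.5782, 0.0552, 0.1008]
eef_rot: [-0.589, 3.086, 0.0]
wrist_force: [-1.7, 2.0, 3.7]
opening: 0.0208
```

Emit:
{"name": "move_arm", "arguments": {
  "series": [
    {"slide": [-0.3, 0.8, -1], "spin": 0},
    {"slide": [-0.3, 0.8, -2], "spin": 0},
    {"slide": [-0.3, 0.8, -3], "spin": 0},
    {"slide": [-0.3, 0.8, -4], "spin": 0},
    {"slide": [-0.3, 0.8, -4], "spin": 0},
    {"slide": [-0.3, 0.8, -4], "spin": 0}
  ]
}}

```text
clock: 8.9
position: [0.5783, 0.0557, 0.097]
eef_rot: [-0.589, 3.085, -0.001]
wrist_force: [-1.3, 1.2, 5.3]
opening: 0.0205
```

Emit:
{"name": "move_arm", "arguments": {
  "series": [
    {"slide": [0, 0, -1], "spin": 0},
    {"slide": [0, 0, -2], "spin": 0},
    {"slide": [0, 0, -3], "spin": 0},
    {"slide": [0, 0, -3], "spin": 0},
    {"slide": [0, 0, -3], "spin": 0}
  ]
}}

```text
clock: 9.32
position: [0.5783, 0.0557, 0.0942]
eef_rot: [-0.589, 3.085, -0.001]
wrist_force: [-2.1, -0.1, 7.1]
opening: 0.0207
```

Emit:
{"name": "move_arm", "arguments": {
  "series": [
    {"slide": [0, 0, -1], "spin": 0},
    {"slide": [0, 0, -2], "spin": 0},
    {"slide": [0, 0, -3], "spin": 0},
    {"slide": [0, 0, -3], "spin": 0},
    {"slide": [0, 0, -3], "spin": 0}
  ]
}}

```text
clock: 9.73
position: [0.5784, 0.0557, 0.0914]
eef_rot: [-0.589, 3.085, -0.001]
wrist_force: [-2.6, 0.4, 8.2]
opening: 0.0202
```

Emit:
{"name": "move_arm", "arguments": {
  "series": [
    {"slide": [0, 0, -1], "spin": 0},
    {"slide": [0, 0, -2], "spin": 0},
    {"slide": [0, 0, -2], "spin": 0},
    {"slide": [0, 0, -2], "spin": 0}
  ]
}}

```text
clock: 10.07
position: [0.5785, 0.0557, 0.0896]
eef_rot: [-0.589, 3.084, -0.001]
wrist_force: [-2.3, -0.2, 8.7]
opening: 0.0209
```

Emit:
{"name": "move_arm", "arguments": {
  "series": [
    {"slide": [0, 0, -1], "spin": 0},
    {"slide": [0, 0, -2], "spin": 0},
    {"slide": [0, 0, -2], "spin": 0},
    {"slide": [0, 0, -2], "spin": 0}
  ]
}}

```text
clock: 10.4
position: [0.5787, 0.0557, 0.0878]
eef_rot: [-0.589, 3.084, -0.001]
wrist_force: [-2.4, 0.7, 9.8]
opening: 0.021
```

Emit:
{"name": "move_arm", "arguments": {
  "series": [
    {"slide": [0, 0, -1], "spin": 0},
    {"slide": [0, 0, -2], "spin": 0},
    {"slide": [0, 0, -2], "spin": 0},
    {"slide": [0, 0, -2], "spin": 0}
  ]
}}

```text
clock: 10.73
position: [0.579, 0.0558, 0.0861]
eef_rot: [-0.589, 3.083, -0.001]
wrist_force: [-1.6, 0.4, 10.0]
opening: 0.0209
```

Emit:
{"name": "move_arm", "arguments": {
  "series": [
    {"slide": [0, 0, -1], "spin": 0},
    {"slide": [0, 0, -1.5], "spin": 0},
    {"slide": [0, 0, -1.5], "spin": 0},
    {"slide": [0, 0, -1.5], "spin": 0}
  ]
}}

```text
clock: 11.07
position: [0.5794, 0.0559, 0.0848]
eef_rot: [-0.589, 3.083, -0.001]
wrist_force: [-0.6, 0.3, 9.4]
opening: 0.0209
```

```bash
python3 look.py 6; python3 m2.py sc6.npz -10 | grep -v 'rail\|clip'
```

```text
[0.5794 0.0558 0.0848] [-5.8890e-01  3.0826e+00 -1.0000e-03] [-2.4667  1.0108  9.2048] 0.0204 11.1667
torch n 807 x [-98.51350103 -98.37703772  94.94416104  96.06297388]
-115 -80 110 y max/min [-8.3  9.5] z [-21.5   0.1] circ [ -1.2 -10.5] 9.8
-80 -55 119 y max/min [-6.8 10. ] z [-28.6   0.3] circ [ -5.4 -13.2] 13.3
-55 -25 158 y max/min [-7.7 13. ] z [-28.1  -0.3] circ [ -3.3 -16.5] 14.6
25 45 98 y max/min [-6.3 12.1] z [-29.1   0.7] circ [ -3.6 -15.3] 14.3
45 60 66 y max/min [-3.1 11.7] z [-25.8   1.1] circ [ -2.6 -14.3] 13.6
60 75 53 y max/min [-2.2 14.5] z [-24.1   0.9] circ [  5. -12.] 9.1
75 90 50 y max/min [-14.6  15.9] z [-27.7  -4.6] circ [  0.6 -18. ] 15.3
```

View pics/c6.png

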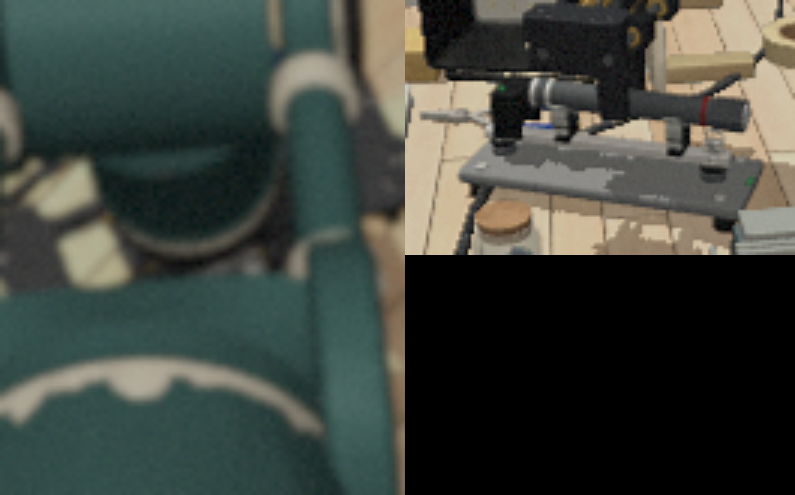

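Emit:
{"name": "move_arm", "arguments": {
  "series": [
    {"slide": [0, 0, -1], "spin": 0},
    {"slide": [0, 0, -2], "spin": 0},
    {"slide": [0, 0, -2], "spin": 0},
    {"slide": [0, 0, -2], "spin": 0}
  ]
}}

```text
clock: 11.5
position: [0.5798, 0.056, 0.083]
eef_rot: [-0.589, 3.082, -0.001]
wrist_force: [-2.0, 1.6, 9.3]
opening: 0.021
```

Emit:
{"name": "move_arm", "arguments": {
  "series": [
    {"slide": [0, 0, -1], "spin": 0},
    {"slide": [0, 0, -1.5], "spin": 0},
    {"slide": [0, 0, -1.5], "spin": 0},
    {"slide": [0, 0, -1.5], "spin": 0}
  ]
}}

```text
clock: 11.83
position: [0.579, 0.0561, 0.0803]
eef_rot: [-0.588, 3.083, -0.0]
wrist_force: [1.0, 2.5, 5.2]
opening: 0.0208
```

Emit:
{"name": "move_arm", "arguments": {
  "series": [
    {"slide": [0, 0, -1], "spin": 0},
    {"slide": [0, 0, -2], "spin": 0},
    {"slide": [0, 0, -2], "spin": 0},
    {"slide": [0, 0, -2], "spin": 0}
  ]
}}

```text
clock: 12.17
position: [0.579, 0.0561, 0.0784]
eef_rot: [-0.589, 3.083, -0.0]
wrist_force: [0.6, 2.6, 5.6]
opening: 0.0206
```

```bash
cat > m3.py <<'E'
import sys
from fit import *
# relative heights: torch top at bins (local x) and hood top, rail column via scene cloud
f=np.load(sys.argv[1]);p,d=f['p'],f['d'];m=imaging.camera_model('scene')
P=cloud(d,m)[d>.1]*1000
o=np.array([582.1,59.,90.]);t=np.array([.9288,.3707]);n=np.array([-t[1],t[0]])
Q=np.c_[(P[:,:2]-o[:2])@t,(P[:,:2]-o[:2])@n,P[:,2]-90]
def top(a,b,w,lo,hi):
    q=Q[(Q[:,0]>a)&(Q[:,0]<b)&(abs(Q[:,1])<w)&(Q[:,2]>lo)&(Q[:,2]<hi)];return len(q),np.percentile(q[:,2],[50,95]).round(1) if len(q) else 0
print('head top',top(-95,-62,16,-30,25),'tail top',top(50,68,16,-30,25),'hood top',top(76,98,22,-30,25))
q=Q[(abs(Q[:,1])<16)&(Q[:,0]<-60)&(Q[:,0]>-120)&(Q[:,2]>-25)&(Q[:,2]<12)]
print('head x',np.percentile(q[:,0],[1,3]),'y edge',np.percentile(q[:,1],97))
E
python3 look.py 7; for s in scene1 sc5 sc6 sc7; do python3 m3.py $s.npz;done
```

```text
[0.579  0.0561 0.0785] [-0.5885  3.0834 -0.    ] [0.374  1.8657 5.4987] 0.0209 12.2667
head top (75, array([-21.8, -18.7])) tail top (37, array([-21.4, -16.7])) hood top (265, array([ 1.8, 18.9]))
head x [-85.56431437 -85.44082293] y edge 6.618708895678881
head top (147, array([-19.1,  23.7])) tail top (65, array([-18.6,  23.8])) hood top (252, array([ 0.5, 19.2]))
head x [-88.30256804 -86.21189381] y edge 5.9730100968445905
head top (167, array([-7. ,  0.1])) tail top (68, array([-4.8,  1. ])) hood top (156, array([-11.6,  -4.9]))
head x [-98.66507739 -98.39651293] y edge 9.926830222448826
head top (161, array([-12.4,  -5.8])) tail top (64, array([-12.7,  -5.9])) hood top (201, array([-9.5,  2.5]))
head x [-98.76235943 -98.56113792] y edge 10.498100216404646
```

View pics/c7.png

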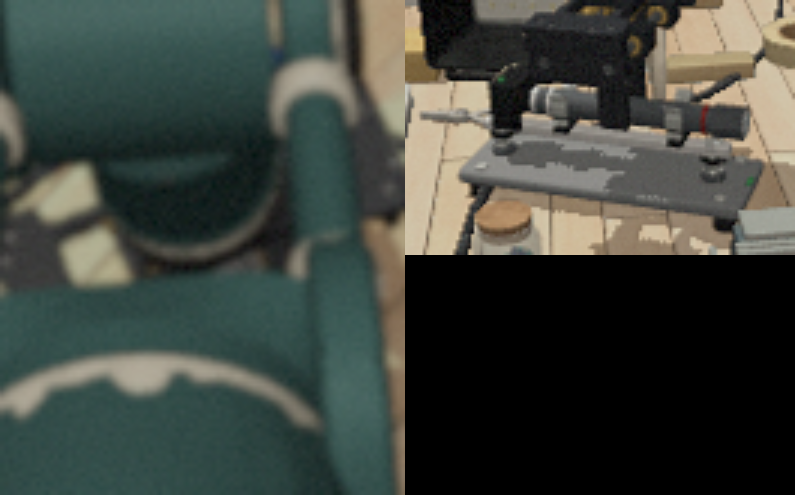

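Emit:
{"name": "move_arm", "arguments": {
  "series": [
    {"slide": [0, 0, 2], "spin": 0},
    {"slide": [0, 0, 4], "spin": 0},
    {"slide": [0, 0, 6], "spin": 0},
    {"slide": [0, 0, 8], "spin": 0},
    {"slide": [0, 0, 10], "spin": 0},
    {"slide": [0, 0, 12], "spin": 0},
    {"slide": [0, 0, 14], "spin": 0},
    {"slide": [0, 0, 14], "spin": 0},
    {"slide": [0, 0, 14], "spin": 0}
  ]
}}

```text
clock: 13.02
position: [0.5779, 0.0557, 0.0915]
eef_rot: [-0.59, 3.086, -0.0]
wrist_force: [4.4, 1.1, 0.4]
opening: 0.0211
```

```bash
python3 look.py 8; python3 m3.py sc8.npz; python3 -c "
from h import *
o=telemetry.get_obs();print(o['wrist_force'],o['position'],o['moment'])"
```

```text
[0.5779 0.0557 0.0915] [-5.8970e-01  3.0856e+00 -5.0000e-04] [ 4.4132  0.2927 -0.6307] 0.0207 13.1167
head top (219, array([-2.8,  7. ])) tail top (95, array([-4.6,  6.9])) hood top (242, array([ 0.1, 15.5]))
head x [-99.95684994 -99.62441915] y edge 9.879499621874423
[ 4.41316842  0.29272175 -0.63069734] [0.57790999 0.05574109 0.0914938 ] [ 0.19731145 -0.64793829 -0.15000116]
```

Emit:
{"name": "move_arm", "arguments": {
  "series": [
    {"slide": [0.9, 0.4, 0], "spin": 0},
    {"slide": [1.9, 0.7, 0], "spin": 0},
    {"slide": [2.8, 1.1, 0], "spin": 0},
    {"slide": [3.7, 1.5, 0], "spin": 0},
    {"slide": [3.7, 1.5, 0], "spin": 0}
  ]
}}

```text
clock: 13.53
position: [0.5789, 0.0563, 0.0902]
eef_rot: [0.589, -3.079, 0.001]
wrist_force: [-3.7, -4.3, 1.7]
opening: 0.0209
```

Emit:
{"name": "move_arm", "arguments": {
  "series": [
    {"slide": [0.9, 0.4, 0], "spin": 0},
    {"slide": [1.9, 0.7, 0], "spin": 0},
    {"slide": [2.8, 1.1, 0], "spin": 0},
    {"slide": [3.7, 1.5, 0], "spin": 0},
    {"slide": [3.7, 1.5, 0], "spin": 0}
  ]
}}

```text
clock: 13.95
position: [0.5826, 0.0577, 0.0902]
eef_rot: [0.589, -3.079, 0.001]
wrist_force: [-2.1, -4.2, 1.4]
opening: 0.0206
```

```bash
python3 look.py 9; python3 m3.py sc9.npz
```

```text
[0.5826 0.0577 0.0903] [ 5.8900e-01 -3.0794e+00  1.3000e-03] [-3.2027 -5.1232  1.2303] 0.0209 14.05
head top (228, array([-4.1,  5.7])) tail top (92, array([-4.6,  5.6])) hood top (213, array([ 0.4, 14.3]))
head x [-95.08675146 -94.7408299 ] y edge 9.988586759072716
```

Emit:
{"name": "move_arm", "arguments": {
  "series": [
    {"slide": [1.1, 0, 0], "spin": 0},
    {"slide": [2.1, 0.1, 0], "spin": 0},
    {"slide": [3.1, 0.3, 0], "spin": 0},
    {"slide": [4, 0.6, 0], "spin": 0},
    {"slide": [5, 0.9, 0], "spin": 0},
    {"slide": [6, 1.3, 0], "spin": 0},
    {"slide": [6, 1.3, 0], "spin": 0}
  ]
}}

```text
clock: 14.63
position: [0.5908, 0.0607, 0.0914]
eef_rot: [0.589, -3.085, -0.001]
wrist_force: [-5.0, 1.3, 0.3]
opening: 0.0208
```

```bash
python3 look.py 10; python3 m3.py sc10.npz
```

```text
[0.5908 0.0607 0.0915] [ 5.8960e-01 -3.0849e+00 -1.2000e-03] [-4.1688  0.727   1.0784] 0.0206 14.7333
head top (198, array([-4.6,  6.9])) tail top (97, array([-4. ,  6.7])) hood top (199, array([ 1.5, 15.4]))
head x [-86.13829316 -85.95569363] y edge 10.307466298717541
```

Emit:
{"name": "move_arm", "arguments": {
  "series": [
    {"slide": [0.5, 0.2, 0], "spin": 0},
    {"slide": [0.9, 0.4, 0], "spin": 0},
    {"slide": [0.9, 0.4, 0], "spin": 0}
  ]
}}

```text
clock: 14.98
position: [0.5914, 0.0609, 0.0914]
eef_rot: [0.59, -3.084, -0.001]
wrist_force: [-5.6, 1.1, -0.3]
opening: 0.0206
```

Emit:
{"name": "move_arm", "arguments": {
  "series": [
    {"slide": [0.5, 0.2, 0], "spin": 0},
    {"slide": [0.9, 0.4, 0], "spin": 0},
    {"slide": [0.9, 0.4, 0], "spin": 0}
  ]
}}

```text
clock: 15.23
position: [0.5915, 0.061, 0.091]
eef_rot: [0.589, -3.082, -0.001]
wrist_force: [-7.4, 0.2, 0.1]
opening: 0.0206
```

Emit:
{"name": "move_arm", "arguments": {
  "series": [
    {"slide": [0.5, 0.2, 0], "spin": 0},
    {"slide": [0.9, 0.4, 0], "spin": 0},
    {"slide": [0.9, 0.4, 0], "spin": 0}
  ]
}}

```text
clock: 15.48
position: [0.5915, 0.061, 0.0906]
eef_rot: [0.589, -3.08, -0.0]
wrist_force: [-8.5, -1.5, -0.7]
opening: 0.0206
```

Emit:
{"name": "move_arm", "arguments": {
  "series": [
    {"slide": [0.5, 0.2, 0], "spin": 0},
    {"slide": [0.9, 0.4, 0], "spin": 0},
    {"slide": [0.9, 0.4, 0], "spin": 0}
  ]
}}

```text
clock: 15.73
position: [0.5917, 0.0611, 0.0903]
eef_rot: [0.589, -3.079, 0.0]
wrist_force: [-9.9, -3.6, 1.2]
opening: 0.0207
```

```bash
python3 look.py 11; python3 m3.py sc11.npz
```

```text
[0.5917 0.0611 0.0903] [ 5.8870e-01 -3.0788e+00  1.0000e-04] [-8.9113 -2.907   1.827 ] 0.0207 15.8333
head top (190, array([-5.2,  6.1])) tail top (95, array([-4.3,  5.1])) hood top (186, array([ 0. , 14.1]))
head x [-85.79742023 -85.5435611 ] y edge 10.371355195920216
```

Emit:
{"name": "move_arm", "arguments": {
  "series": [
    {"slide": [0.5, 0.2, 0], "spin": 0},
    {"slide": [1.2, 0.5, 0], "spin": 0},
    {"slide": [1.2, 0.5, 0], "spin": 0}
  ]
}}

```text
clock: 16.08
position: [0.5923, 0.0614, 0.09]
eef_rot: [0.589, -3.077, 0.0]
wrist_force: [-11.3, -3.8, 1.4]
opening: 0.0204
```

Emit:
{"name": "move_arm", "arguments": {
  "series": [
    {"slide": [-1, -0.4, 0], "spin": 0},
    {"slide": [-2, -0.8, 0], "spin": 0},
    {"slide": [-3, -1.2, 0], "spin": 0},
    {"slide": [-3, -1.2, 0], "spin": 0}
  ]
}}

```text
clock: 16.42
position: [0.5921, 0.0612, 0.0914]
eef_rot: [0.589, -3.084, -0.001]
wrist_force: [-5.5, 0.4, 0.5]
opening: 0.0207
```

Emit:
{"name": "move_arm", "arguments": {
  "series": [
    {"slide": [-1, -0.4, 0.5], "spin": 0},
    {"slide": [-1.8, -0.7, 1], "spin": 0},
    {"slide": [-1.8, -0.7, 1], "spin": 0}
  ]
}}

```text
clock: 16.67
position: [0.5914, 0.0609, 0.093]
eef_rot: [-0.589, 3.085, 0.001]
wrist_force: [-3.6, 2.1, -0.4]
opening: 0.0207
```

Emit:
{"name": "move_arm", "arguments": {
  "series": [
    {"slide": [0, 0, 0], "spin": 0},
    {"slide": [0, 0, 0], "spin": 0},
    {"slide": [0, 0, 0], "spin": 0},
    {"slide": [0, 0, 0], "spin": 0},
    {"slide": [0, 0, 0], "spin": 0},
    {"slide": [0, 0, 0], "spin": 0}
  ],
  "claw": 0.4
}}

```text
clock: 17.17
position: [0.5917, 0.0603, 0.0929]
eef_rot: [-0.59, 3.085, -0.0]
wrist_force: [-0.4, -0.7, -0.5]
opening: 0.0526
```

Emit:
{"name": "move_arm", "arguments": {
  "series": [
    {"slide": [0, 0, 10], "spin": 0},
    {"slide": [0, 0, 30], "spin": 0},
    {"slide": [0, 0, 60], "spin": 0},
    {"slide": [0, 0, 95], "spin": 0},
    {"slide": [0, 0, 130], "spin": 0},
    {"slide": [-20, -30, 150], "spin": 0},
    {"slide": [-50, -60, 150], "spin": 0},
    {"slide": [-80, -90, 150], "spin": 0},
    {"slide": [-90, -125, 150], "spin": 0},
    {"slide": [-100, -160, 150], "spin": 0},
    {"slide": [-100, -195, 150], "spin": 0},
    {"slide": [-100, -230, 150], "spin": 0},
    {"slide": [-100, -230, 150], "spin": 0},
    {"slide": [-100, -230, 150], "spin": 0}
  ]
}}

```text
clock: 18.33
position: [0.4911, -0.1712, 0.2435]
eef_rot: [-0.584, 3.086, -0.001]
wrist_force: [-0.1, 0.6, -0.1]
opening: 0.053
```

```bash
cat > m4.py <<'E'
from fit import *
# torch line in the top view, in the clip frame found at the start with the same camera
f=np.load('t12.npz');d=f['d'];P=cloud(d,imaging.camera_model('top'))[d>.1]*1000
o=np.array([582.1,59.]);t=np.array([.9288,.3707]);n=np.array([-t[1],t[0]])
Q=np.c_[(P[:,:2]-o)@t,(P[:,:2]-o)@n,P[:,2]-90]
for a,b in((-85,-55),(-35,-10),(-10,15),(15,35),(54,72)):
    q=Q[(Q[:,0]>a)&(Q[:,0]<b)&(abs(Q[:,1])<13)&(Q[:,2]>0)&(Q[:,2]<16)]
    if len(q)>5: print(a,b,len(q),'y',np.percentile(q[:,1],[3,97]).round(1),'z95',np.percentile(q[:,2],95).round(1))
q=Q[(abs(Q[:,1])<9)&(Q[:,0]<-60)&(Q[:,0]>-120)&(Q[:,2]>-5)&(Q[:,2]<16)];print('head x',np.percentile(q[:,0],[1,3]))
h=Q[(abs(Q[:,1])<18)&(Q[:,0]>70)&(Q[:,0]<110)&(Q[:,2]>14)&(Q[:,2]<23)];print('hood x',np.percentile(h[:,0],[1,99]),np.median(h[:,2]))
E
python3 look.py 12; python3 m3.py sc12.npz; python3 m4.py
```

```text
[ 0.4912 -0.1692  0.2431] [-5.8880e-01  3.0855e+00  6.0000e-04] [ 0.9653 -0.4789 -0.6219] 0.0528 18.4333
head top (199, array([-3.9,  8. ])) tail top (99, array([-3.4,  7.5])) hood top (215, array([ 4.6, 16.5]))
head x [-85.75382302 -85.59919967] y edge 10.944578141626254
-85 -55 129 y [-9.8  9.9] z95 9.2
-35 -10 101 y [-9.5  8.9] z95 8.6
-10 15 100 y [-9.7  9.6] z95 9.1
15 35 74 y [-9.   9.3] z95 9.1
54 72 68 y [-9.5  9. ] z95 8.8
head x [-84.71706979 -84.43968792]
hood x [74.71328295 97.79952435] 15.43167313761326
```

View pics/c12.png

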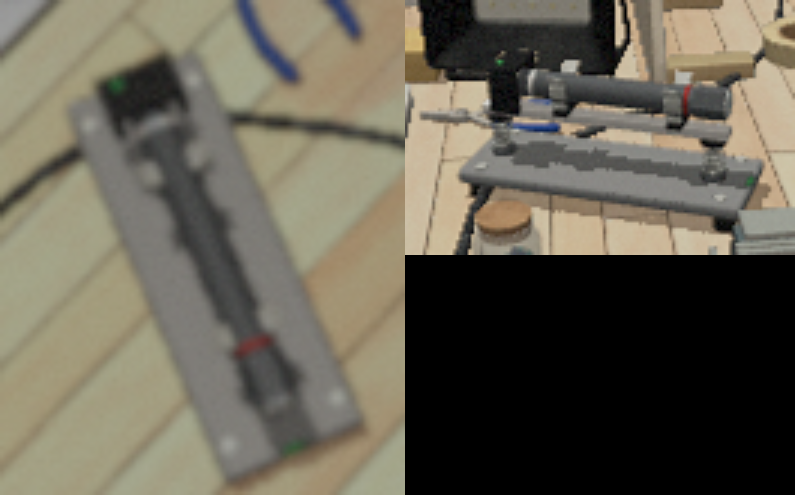

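```bash
python3 -c "
from rig import robot
print(robot.sign_off())"
```

```text
the job is handed in; nothing more can be done
None
```

The torch is in its charging cradle: snapped home in both clips, slid in under the hood, tail against the contact, and let go. I handed the job in at about 18.5 s of the 58 s allowed.

- **Pressing:** the wrist force peaked at about 10 N and then dropped sharply as the clips snapped. The scene camera then showed the torch within about 1 mm of the clip axis height. Its tail was about 72 mm along the clip axis, short of the contact.
- **Sliding:** it slid in two stick-slip moves, then stopped. I pushed to at most about 12 N in all, with clip friction included, so under the 18 N limit. I eased off before opening the gripper.
- **Last checks:** in the top view the torch is level, centred sideways to about 0.3 mm and in line with the clips. Its tail is at about 85 mm, against the contact. The arm is clear and reads no load.
- **Disagreements:** the two cameras differ by about 1 to 2 mm in position along and across the clips, about what their calibration allows. The tail is good to about ±1.5 mm, so I judged contact partly from the rise in push force. I did not re-measure the jars and the tape roll at the end; the arm never went near them.

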